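# Spread a circlip over an idler wheel's axle stub and hold it at the groove

## Robot

A 6-joint arm with a two-finger parallel gripper is mounted at the origin on the work surface. World frame = base frame: x ahead of the robot, y to its left, z up, the work surface at z = 0. Lengths are in m, angles in degrees, forces in N, time in s.
With the tool pointing down it reaches from about 0.35 to 0.975 m from the base axis. Payload 7.1 kg.
Tool frame: the origin (TCP) lies at the very end of the fingers, on their centre line; the grasp point (between the pads) lies 19 mm behind it; z points along the fingers, y is the direction in which the jaws open and shut (so a half turn about z gives the same grasp; the last joint's range is limited). The gripper opens to 88 mm and grips with 3 to 60 N. Pads are 20 mm wide; open, the fingers measure 115 mm over their backs; the gripper's body (75 mm by 178 mm) begins 61 mm behind the grasp point.
Start: joints at [-73.052, 24.242, 93.386, -0, 62.372, -1.089], TCP at [0.194, -0.594, 0.223] pointing down, gripper open.
Joint ranges: [-172.04, 172.04], [-51.8, 120.97], [4.93, 147.93], [-75.15, 255.16], [6.16, 154.13], [-145.62, 145.62]. Speed limits (degrees/s): [136.94, 136.94, 172.46, 180, 180, 180].

## Interface

Orientations are given as [roll, pitch, yaw] about the fixed x, y, z axes, in that order (R = Rz(yaw) Ry(pitch) Rx(roll)).
In Python, from workcell import robot gives the robot as it stands.
- The arm moves only by the tool arm_command, never from a script. Its argument "deltas" is a list that holds one entry, the list of rows, each a list of 5 numbers: the shift along the world's x, y, z in m, then the turn about the world's z in rad, then the gripper's target within -1 to 1 (fully open at 1, half-way at 0, shut at -1). In form: [[[tx, ty, tz, twist, grip], ...]]. A call has 1 to 5 rows; each row shifts and turns the commanded pose from where the row before left it; what a row does not reach is not made up. A row lasts 1/12 s, in which the tool goes at most 41.7 mm and 7.16 degrees, less where a joint would pass 70% of its speed; a pose out of reach is approached as far as the arm can. A call is refused whole if a number of a shift passes 0.0417 or a number of a turn 0.125, either way. A call with a gripper value outside its range is refused whole. The fingers move at their own pace and stop on an object; "force" is the grip in N (left out, the last holds). Time passes only in rows, so rows that do not move let the fingers close. It gives the time, the measured TCP pose, the force and the opening at its end, in the units of the state.
- robot.state(): the state, without advancing time (a new reading comes with each control period).
- robot.snapshot(name): name is "scene" or "top" or "wrist"; returns a dict with "img" (480x640x3 uint8, red, green, blue), "vfov" (degrees; the focal length in pixels is half the picture's height over the tangent of half this angle, whatever the lens; pixels are square), "cx", "cy" (the principal point, pixels), "dist_coeffs" ([k1, k2, p1, p2, k3] as OpenCV has them; the pictures are not rectified), "xyz" and "rotation" of the camera in the world. Camera axes: x right, y down, z forward; pixel columns grow to the right and rows downward; lengths in m; the calibration is good to about 2 mm. A picture is of the moment at which its call begins. There is no depth.
- robot.finish_job(): hands the job in, once; it reports no verdict.
The state is a dict: "time": time; "q": joint angles; "joint_velocities": joint speeds; "effort": joint torques, N m; "eef_pos": TCP position; "tool_rot": TCP orientation; "ft_force": force on the tool from outside, world axes, zero at the start; "ft_torque": the same for the moment, N m; "width": finger opening in m.
Only numpy, scipy, OpenCV 4.12 (cv2) and the standard library are available. Lean on these libraries where they do the work, as an engineer would, in place of code of your own. Each camera call takes 0.05 s, during which the arm holds its last target.

## Task

Take the orange-handled circlip pliers from the wooden rest, squeeze them until the steel ring on their tips is fully spread, and lower the ring from above over the idler wheel's upright axle stub until it is level with the groove just above the brass hub. Finish while holding it there: keep the handles squeezed and the ring spread, level and centred around the groove, carried by the gripper alone without leaning on the stub or the hub. Do not knock the screwdriver, the brass bush or the notched wood block about.

Things in the scene. Friction and masses are not known exactly. Their poses are not given: they have to be found in the camera images.
- pliers: Circlip pliers, 0.2 kg, 236 mm long, level on the rest: two orange handles, steel nose bent down at its tips, an open steel ring hooked on them for good. Origin: pivot axis, at the handles' underside; x from handles to ring, z up, y left. Handles: upright flat bars 14 mm high (z 0 to 14), 8 mm thick, x -26 to -126 mm. Both turn about the pivot, always by equal and opposite angles.
- grip (a point): Where to grip: midway between the handles, 50 mm behind the pivot, at mid-height of the handles (7 mm above their underside); 67 mm above the bench on the rest. Width here over both handles: 52 mm released, 34 mm squeezed to the stop (handles then parallel); 77 mm at the handles' ends when released. The ring's centre is 131 mm ahead of it (pliers' +x) and 34 mm below.
- ring (a point): Centre of the ring, fixed to the pliers: 81 mm ahead of the pivot, 27 mm below the handles' underside, mid-thickness. Ring 3 mm thick, 6 mm wide all round; at the stop it is a circle of 46 mm inner diameter, 58 mm outer, about this point; released its sides are pinched to 34 mm inside (too narrow for the stub). Level when the pliers are level. Its opening faces the handles.
- handle_left (a joint): Squeeze of the handles: 0 = released, 0.17 rad = at the stop, ring fully spread (its inside width grows from 34 to 46 mm in proportion). Springs resist: at the grip point about 4 N per handle at first, 12 N at the stop; let go and the ring closes.
- axle: Idler wheel, fixed to the bench, axis upright. Origin under its middle, on the bench. Green base 130 mm square, 14 mm thick; black wheel 100 mm across, z 31 to 57 mm; brass hub 60 mm across, top at z 66; then the steel stub, 40 mm in diameter. Its dark groove, 36 mm in diameter, runs from the hub's top (66) to z 74; the 40 mm part from 74 to 84, then a taper to 35 mm at the top, z 89.
- groove (a point): Point on the stub's axis at mid-height of the groove, 70 mm above the bench, 19 mm below the stub's top; z up along the stub.
- rest: Wooden rest under the pliers, fixed to the bench. Origin on the bench below the pivot, x as the pliers' (within 3 degrees). Base 152 x 90 mm, 12 mm thick, x 20 to -132 mm; two uprights 60 mm high: one 30 mm wide (x -9 to 9) under the pivot, one 86 mm wide (x -126 to -108) under the handles' ends; free space for fingers between them.
- screwdriver: Bystander: green screwdriver, 190 mm, lying on the bench. Origin under its middle.
- bush: Bystander: brass bush, 38 mm in diameter, 28 mm high, standing. Origin under its middle.
- lap_block: Bystander: dark wood block with a lap joint cut, 110 x 42 x 40 mm. Origin under its middle.
Things that resemble listed ones, but are neither listed nor needed, are in the scene too. What is shaped like the pliers but blue is not meant. What is shaped like the rest but turquoise is not meant.

How it is judged (in metres and radians):
On the way:
1. the ring is spread and the pliers are lifted clear of the rest, above the stub's height (value of joint handle_left above 0.13 rad and height (world z) of ring above 0.09 m and contact force between the fingers and pliers above 3 N and contact force between pliers and rest below 0.2 N), for 0.2 s.
At the end, for the whole second after the job is handed in: Pliers held still by the gripper (over 3 N), squeeze over 0.13 rad, within 0.12 rad of level; ring centre within 4 mm of the stub's axis and 3 mm in height of the groove's middle; under 2 N on stub, hub or wheel; clear of the rest (horizontal distance between ring and groove below 0.004 m and z of ring in the frame of groove between -0.003 and 0.003 m and angle between pliers's own z axis and vertical below 0.12 rad and value of joint handle_left above 0.13 rad and contact force between the fingers and pliers above 3 N and contact force between pliers and axle below 2 N and contact force between pliers and rest below 0.2 N and linear speed of pliers below 0.03 m/s); the arm keeps its last pose, push and grip.
It fails at once if a bystander is knocked more than 30 mm from its place (distance of any of screwdriver, bush, lap_block from where it was at the start of the episode above 0.03 m).
It also fails if it takes over 45 s, if anything falls off the work surface, if the arm or the gripper's body presses on something with over 40 N, if the wrist force passes 120 N, or if a joint passes its speed limit or range.

## Working session

There is one attempt and no reset: what is moved stays moved. The work goes in short steps, Python scripts to look and compute and a tool call to move; the robot and the scene stay as the last step left them, time stands still between calls to the robot, and variables do not carry over. Pictures are saved under pics/ and viewed, and the job is handed in when it is done.

Besides the shell and the picture viewer there is one more tool, called in YAML: its name, and indented under it one key for each argument. arm_command: Moves the arm, as the interface text tells. Its arguments: {"type":"object","properties":{"deltas":{"type":"array","items":{"type":"array","items":{"type":"array","items":{"type":"number"}}}},"force":{"type":"number"}},"required":["deltas"]}

```bash
mkdir -p pics; ls
cat > h.py <<'E'
import numpy as np, cv2
from workcell import robot
def snap(n,save=None):
    s=robot.snapshot(n)
    s['f']=240/np.tan(np.radians(s['vfov'])/2)
    s['K']=np.array([[s['f'],0,s['cx']],[0,s['f'],s['cy']],[0,0,1]])
    s['R']=np.array(s['rotation']); s['t']=np.array(s['xyz']); s['d']=np.array(s['dist_coeffs'],float)
    if save: cv2.imwrite('pics/'+save,cv2.cvtColor(s['img'],cv2.COLOR_RGB2BGR))
    return s
def ray(s,uv):
    p=cv2.undistortPoints(np.array(uv,float).reshape(-1,1,2),s['K'],s['d']).reshape(-1,2)
    return np.c_[p,np.ones(len(p))]@s['R'].T
def onz(s,uv,z):
    d=ray(s,uv); return s['t']+d*((z-s['t'][2])/d[:,2])[:,None]
def proj(s,P):
    P=(np.array(P,float).reshape(-1,3)-s['t'])@s['R']
    return cv2.projectPoints(P,np.zeros(3),np.zeros(3),s['K'],s['d'])[0].reshape(-1,2)
E
python3 - <<'E'
from h import *
for n in ['scene','top','wrist']:
    s=snap(n,n+'0.png'); print(n,s['vfov'],s['xyz'],np.round(s['R'],3).tolist(),s['d'],s['cx'],s['cy'])
print(robot.state())
E
```

```text
pics
scene 48.63050982372069 [ 1.03403026 -0.3391137   0.82451377] [-139.911, 0.087, 67.446] [-0.01001117  0.          0.          0.          0.        ] 312.94549403260817 242.9014475298146
top 55.84891804736266 [ 0.40731524 -0.06279604  1.13372968] [-175.648, -2.026, -90.324] [-0.04421132  0.          0.          0.          0.        ] 323.0058807001965 237.97770330169888
wrist 60.51243689691081 [ 0.26080066 -0.57300318  0.38425836] [164.832, 0.168, -72.018] [-0.0783331  0.         0.         0.         0.       ] 314.4520746599801 236.51185550633514
{'time': 0.15, 'q': array([-7.30527183e+01,  2.42757808e+01,  9.34185611e+01,  1.48885131e-03,
        6.23715657e+01, -1.08714485e+00]), 'joint_velocities': array([-0.06015193, -0.09736138, -0.11919364,  0.09884909,  0.04558758,
        0.05997559]), 'effort': array([ 3.03554771e-04, -5.44983459e+01, -2.73921293e+01,  6.43528299e-02,
        2.04942928e-02, -8.59612601e-05]), 'eef_pos': array([ 0.19342127, -0.59389177,  0.22208422]), 'tool_rot': array([-1.79934129e+02, -2.56852379e-03,  1.80337339e+01]), 'ft_force': array([-0.4519659 ,  0.09690487, -0.88371107]), 'ft_torque': array([-0.04727927, -0.0274925 , -0.04644098]), 'width': 0.08755125929188058}
```

Rotation is given as rpy; fix the helper.

```bash
sed -i "s/s\['R'\]=np.array(s\['rotation'\]);/s['R']=Rotation.from_euler('xyz',s['rotation'],degrees=True).as_matrix();/; 1a from scipy.spatial.transform import Rotation" h.py; cat h.py | head -12
```

```text
import numpy as np, cv2
from scipy.spatial.transform import Rotation
from workcell import robot
def snap(n,save=None):
    s=robot.snapshot(n)
    s['f']=240/np.tan(np.radians(s['vfov'])/2)
    s['K']=np.array([[s['f'],0,s['cx']],[0,s['f'],s['cy']],[0,0,1]])
    s['R']=Rotation.from_euler('xyz',s['rotation'],degrees=True).as_matrix(); s['t']=np.array(s['xyz']); s['d']=np.array(s['dist_coeffs'],float)
    if save: cv2.imwrite('pics/'+save,cv2.cvtColor(s['img'],cv2.COLOR_RGB2BGR))
    return s
def ray(s,uv):
    p=cv2.undistortPoints(np.array(uv,float).reshape(-1,1,2),s['K'],s['d']).reshape(-1,2)
```

View pics/scene0.png

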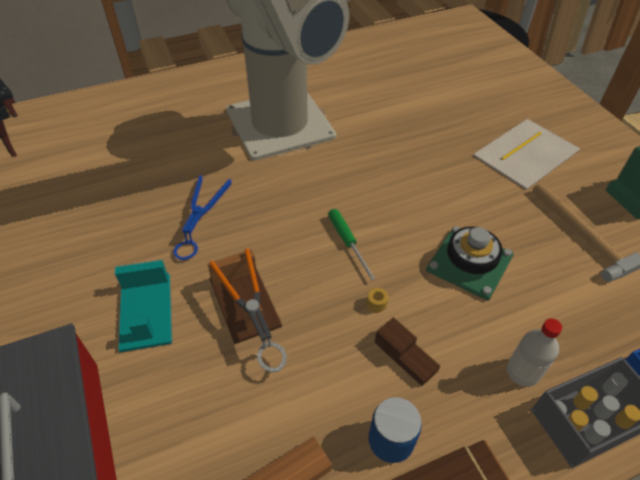

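View pics/top0.png

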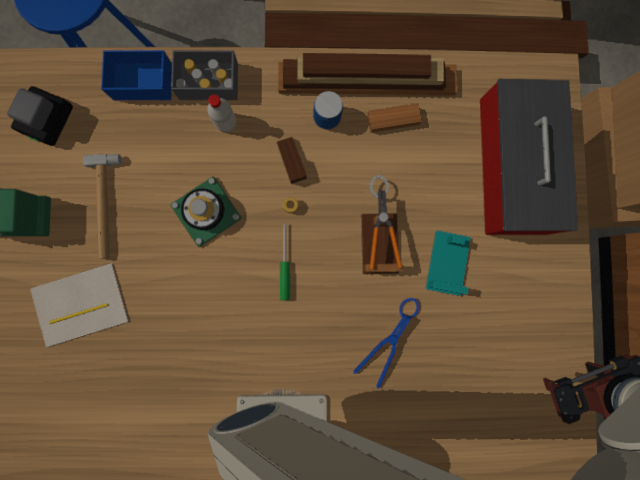

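View pics/wrist0.png

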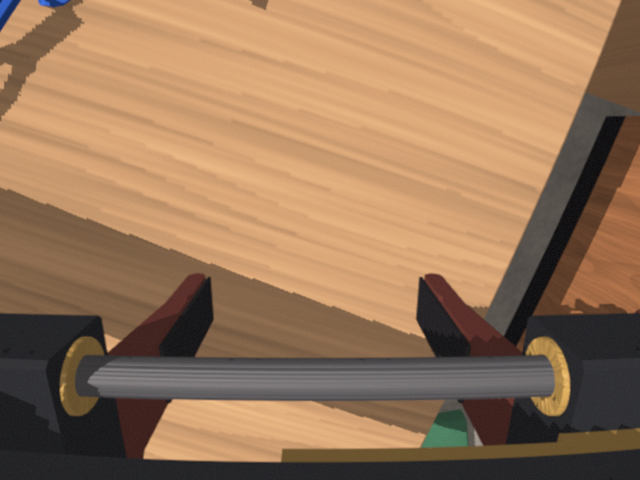

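Run:
```python
from h import *
crops={}
for n in ['top','scene']:
    s=snap(n); hsv=cv2.cvtColor(s['img'],cv2.COLOR_RGB2HSV)
    m=cv2.inRange(hsv,(5,190,120),(17,255,255))
    k,l,st,c=cv2.connectedComponentsWithStats(m)
    for i in range(1,k):
        if st[i,4]>60:
            pts=np.argwhere(l==i)[:,::-1].astype(float)
            print(n,st[i],c[i].round(1), onz(s,[c[i]],0.074).round(4))
            if n=='top' and 350<c[i][0]<410 and 190<c[i][1]<280:
                P=onz(s,pts,0.074)[:,:2]; mu=P.mean(0); w,v=np.linalg.eigh(np.cov((P-mu).T)); d=v[:,1]
                t=(P-mu)@d; print('  dir',np.degrees(np.arctan2(d[1],d[0])),'ends',mu+d*t.min(),mu+d*t.max())
    img=cv2.cvtColor(s['img'],cv2.COLOR_RGB2BGR)
    if n=='top':
        cv2.imwrite('pics/c1.png',np.hstack([cv2.resize(img[165:285,340:440],None,fx=4,fy=4,interpolation=2)[:480],cv2.resize(img[165:255,160:250],(400,480) if 0 else (480,480),interpolation=2)])[:, :880][:, :800] if 0 else cv2.resize(img[165:285,340:440],None,fx=5,fy=5,interpolation=2)[:600])
        cv2.imwrite('pics/c2.png',cv2.resize(img[165:255,160:250],None,fx=6,fy=6,interpolation=2))
    else:
        cv2.imwrite('pics/c3.png',cv2.resize(img[235:385,195:305],None,fx=4,fy=4,interpolation=2))
        cv2.imwrite('pics/c4.png',cv2.resize(img[210:310,415:525],None,fx=6,fy=6,interpolation=2))
```

```text
top [390 227  12  41 145] [395.1 247.9] [[ 0.4637 -0.2709  0.074 ]]
  dir -168.244599580673 ends [ 0.5131045  -0.26057986] [ 0.41842459 -0.28028262]
top [370 228   8  42 145] [373.2 248.3] [[ 0.4632 -0.219   0.074 ]]
  dir 172.39311801946224 ends [ 0.51151094 -0.22541794] [ 0.4145374  -0.21246705]
scene [245 249  14  43 205] [251.7 269.6] [[ 0.4656 -0.2218  0.074 ]]
scene [210 261  30  38 208] [224.4 279.4] [[ 0.4677 -0.2727  0.074 ]]
```

View pics/c1.png

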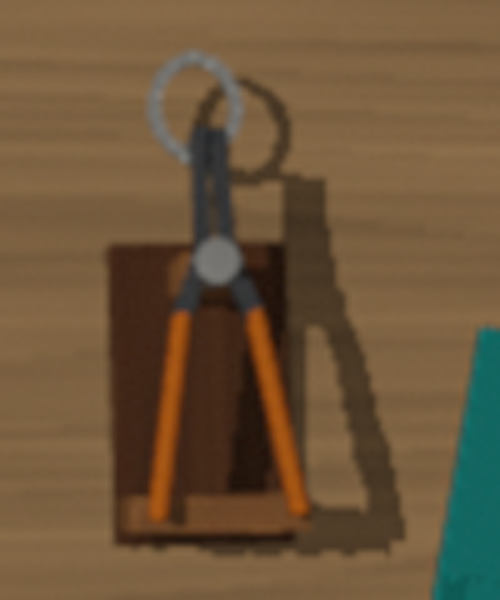

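View pics/c2.png

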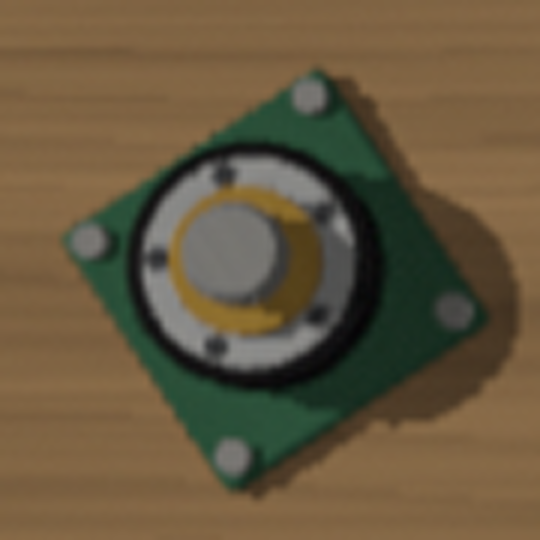

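View pics/c3.png

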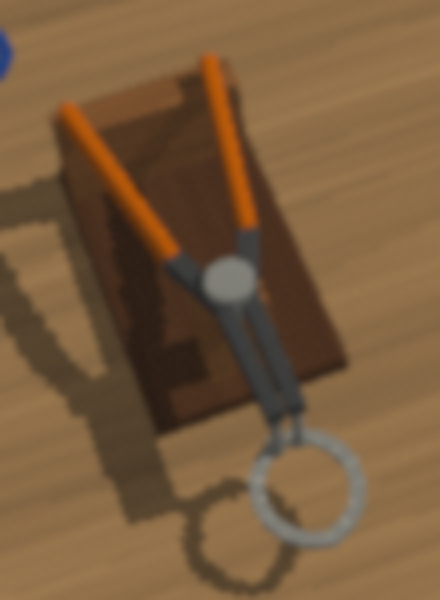

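View pics/c4.png

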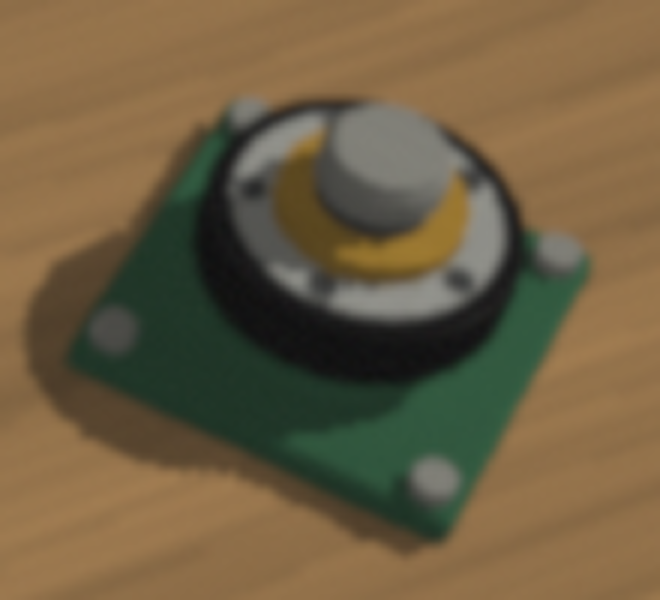

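Run:
```python
from h import *
t=snap('top'); s=snap('scene')
def tri(a,b):
    d1=ray(t,[a])[0];d2=ray(s,[b])[0]
    d1/=np.linalg.norm(d1);d2/=np.linalg.norm(d2)
    k=np.linalg.lstsq(np.c_[d1,-d2],s['t']-t['t'],rcond=None)[0]
    p,q=t['t']+k[0]*d1,s['t']+k[1]*d2
    return ((p+q)/2).round(4),np.linalg.norm(p-q).round(4)
def both(n,a,b,z): print(n,'top',onz(t,[a],z)[0].round(4),'scene',onz(s,[b],z)[0].round(4),'tri',tri(a,b))
both('ring',(340+195/5,165+108/5),(195+308/4,235+488/4),.033)
both('pivot',(340+217/5,165+260/5),(195+230/4,235+281/4),.076)
both('stub',(160+234/6,165+250/6),(415+385/6,210+148/6),.089)
# base centre via bolt heads: top crop
bt=np.array([(310,96),(455,311),(233,457),(90,241)])/6+[160,165]
bs=np.array([(247,112),(560,252),(435,480),(114,330)])/6+[415,210]
for z in (.014,.02): print('bolts',z,onz(t,bt,z).mean(0).round(4),onz(s,bs,z).mean(0).round(4))
# ellipse fits: black wheel outline / hub mask
for S,n,(x0,y0,x1,y1) in ((t,'top',(160,165,250,255)),(s,'scene',(415,210,525,310))):
    hsv=cv2.cvtColor(S['img'],cv2.COLOR_RGB2HSV)[y0:y1,x0:x1]
    m=cv2.inRange(hsv,(0,0,0),(180,255,50)); cs=cv2.findContours(m,0,1)[0]; c=max(cs,key=cv2.contourArea)
    e=cv2.fitEllipse(cv2.convexHull(c)); print(n,e, onz(S,[np.array(e[0])+[x0,y0]],.057).round(4))
```

```text
ring top [ 0.618  -0.2416  0.033 ] scene [ 0.6196 -0.2415  0.033 ] tri (array([ 0.6185, -0.2416,  0.0312]), np.float64(0.0007))
pivot top [ 0.537  -0.2439  0.076 ] scene [ 0.5389 -0.2445  0.076 ] tri (array([ 0.5373, -0.2443,  0.0736]), np.float64(0.0001))
stub top [0.5602 0.1864 0.089 ] scene [0.5609 0.1864 0.089 ] tri (array([0.5604, 0.1868, 0.0882]), np.float64(0.0003))
bolts 0.014 [0.5604 0.1885 0.014 ] [0.5581 0.1913 0.014 ]
bolts 0.02 [0.5596 0.1872 0.02  ] [0.5616 0.1874 0.02  ]
top ((49.862056732177734, 46.33880615234375), (43.52616500854492, 60.93234634399414), 106.55502319335938) [[0.5536 0.168  0.057 ]]
scene ((58.68072509765625, 40.51132583618164), (47.083675384521484, 55.98060607910156), 101.1250991821289) [[0.5695 0.1775 0.057 ]]
```

Candidates: orange pliers on brown rest at top (383,230) – chosen; blue pliers at top (390,340) and turquoise rest (450,262) – decoys. The crop shows orange handles, steel ring at (379,187), and the idler stub at (199,207). Both views agree to about 2 mm.

arm_command:
  deltas:
    - [[0.02,0.025,0,-0.023,1],[0.025,0.029,0,-0.024,1],[0.025,0.029,0,-0.024,1],[0.025,0.029,0,-0.024,1],[0.025,0.029,0,-0.024,1]]
  force: 50

```text
time: 0.77
eef_pos: [0.3143, -0.4519, 0.2227]
tool_rot: [180.0, -0.0, 11.1]
ft_force: [0.7, -0.8, 0.7]
width: 0.0879
```

arm_command:
  deltas:
    - [[0.025,0.029,0,-0.024,1],[0.025,0.029,0,-0.024,1],[0.025,0.029,0,-0.024,1],[0.025,0.029,0,-0.024,1],[0.025,0.029,0,-0.024,1]]

```text
time: 1.18
eef_pos: [0.4395, -0.3067, 0.2229]
tool_rot: [180.0, -0.0, 4.3]
ft_force: [0.2, -0.4, -0.0]
width: 0.0878
```

arm_command:
  deltas:
    - [[0.025,0.029,0,-0.024,1],[0.02,0.023,0,-0.018,1],[0,0,0,0,1],[0,0,0,0,1]]

```text
time: 1.52
eef_pos: [0.4843, -0.2551, 0.2226]
tool_rot: [180.0, 0.0, 2.1]
ft_force: [-0.5, -0.2, -0.9]
width: 0.0876
```

arm_command:
  deltas:
    - [[0.004,0.0093,-0.025,0,1],[0,0,-0.035,0,1],[0,0,-0.025,0,1],[0,0,0,0,1]]

```text
time: 1.85
eef_pos: [0.4836, -0.2464, 0.1333]
tool_rot: [-179.8, 0.4, 1.9]
ft_force: [-1.2, 0.1, -0.9]
width: 0.088
```

Run:
```python
from h import *
s=snap('wrist','w1.png')
st=robot.state(); print(st['eef_pos'],st['tool_rot'])
hsv=cv2.cvtColor(s['img'],cv2.COLOR_RGB2HSV)
m=cv2.inRange(hsv,(5,190,90),(17,255,255))
k,l,stt,c=cv2.connectedComponentsWithStats(m)
for i in range(1,k):
    if stt[i,4]>300: print(stt[i],c[i])
print(proj(s,[[.488,-.2458,.067],[.538,-.244,.074],[.488,-.22,.074],[.488,-.272,.074]]).round(0))
```

```text
[ 0.48502031 -0.24708027  0.13567051] [-179.84872627    0.28566545    1.87443492]
[348 201  27 156 944] [359.24682203 278.05402542]
[262 202  27 155 643] [275.86469673 274.78538103]
[[313. 243.]
 [312. 156.]
 [267. 245.]
 [359. 248.]]
```

View pics/w1.png

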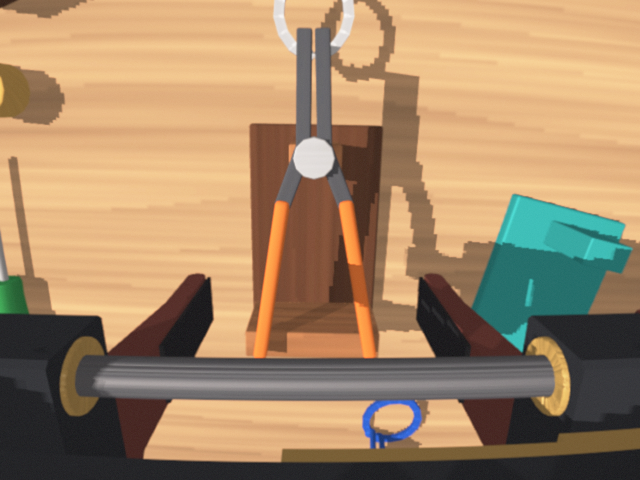

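The wrist view shows both handles between the open fingers, with the pivot at (314,158) against (312,156) predicted. Descending.

arm_command:
  deltas:
    - [[0.002,0.001,-0.025,0,1],[0,0,-0.03,0,1],[0,0,-0.025,0,1],[0,0,-0.007,0,1],[0,0,0,0,1]]

```text
time: 2.32
eef_pos: [0.4889, -0.2465, 0.0505]
tool_rot: [-180.0, 0.1, 1.9]
ft_force: [-0.7, -0.9, 0.2]
width: 0.0881
```

arm_command:
  deltas:
    - [[0,0,0,0,1],[0,0,0,0,1]]

```text
time: 2.48
eef_pos: [0.4907, -0.247, 0.0527]
tool_rot: [179.9, -0.2, 1.9]
ft_force: [-0.1, -0.2, 0.0]
width: 0.0875
```

arm_command:
  deltas:
    - [[-0.002,0.001,-0.003,0,0.4],[0,0,0,0,0.2],[0,0,0,0,0.0],[0,0,0,0,-0.2],[0,0,0,0,-0.4]]

```text
time: 2.9
eef_pos: [0.4877, -0.245, 0.048]
tool_rot: [180.0, -0.0, 1.9]
ft_force: [-0.0, 0.2, -0.0]
width: 0.058
```

arm_command:
  deltas:
    - [[0,0,0,0,-0.6],[0,0,0,0,-0.8],[0,0,0,0,-1],[0,0,0,0,-1],[0,0,0,0,-1]]

```text
time: 3.32
eef_pos: [0.4874, -0.2451, 0.0479]
tool_rot: [180.0, 0.0, 1.9]
ft_force: [-4.1, -0.4, 6.2]
width: 0.032
```

Run:
```python
from h import *
s=snap('wrist','w2.png')
st=robot.state(); print(st['eef_pos'],st['tool_rot'],st['width'],st['ft_force'],st['time'])
```

```text
[ 0.48736875 -0.24507902  0.0479466 ] [1.79994476e+02 1.52184186e-02 1.94380468e+00] 0.031944861069575274 [-2.41046231 -0.56741138  6.25016357] 3.3667
```

View pics/w2.png

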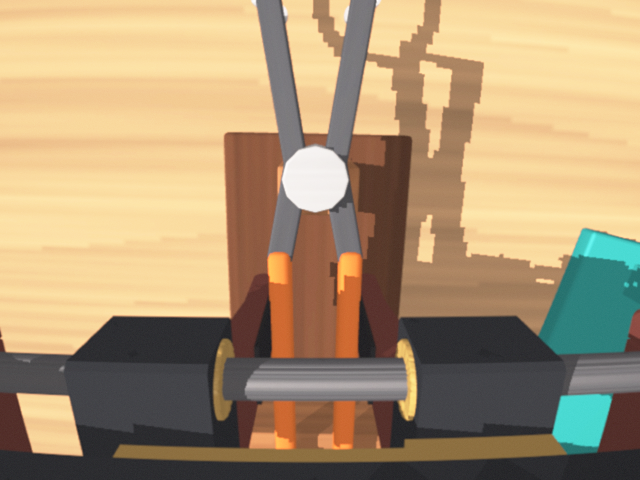

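Handles are parallel at the stop (width 32 mm). Lifting.

arm_command:
  deltas:
    - [[0,0,0.005,0,-1],[0,0,0.01,0,-1],[0,0,0.015,0,-1],[0,0,0.02,0,-1],[0,0,0.02,0,-1]]

```text
time: 3.78
eef_pos: [0.4872, -0.2447, 0.1185]
tool_rot: [-180.0, 0.0, 1.9]
ft_force: [0.2, -0.7, -1.8]
width: 0.0319
```

arm_command:
  deltas:
    - [[0,0,0.015,0,-1],[0,0,0.01,0,-1],[0,0,0.005,0,-1],[0,0,0,0,-1],[0,0,0,0,-1]]

```text
time: 4.2
eef_pos: [0.4873, -0.2448, 0.1474]
tool_rot: [-180.0, 0.0, 1.9]
ft_force: [-0.2, 0.5, -2.1]
width: 0.0322
```

Run:
```python
from h import *
s=snap('wrist','w3.png'); s=snap('scene','s3.png')
cv2.imwrite('pics/s3c.png',cv2.resize(cv2.cvtColor(s['img'],cv2.COLOR_RGB2BGR)[150:400,150:400],None,fx=2.4,fy=2.4))
st=robot.state(); print(st['eef_pos'],st['tool_rot'],st['width'],st['ft_force'],st['time'])
```

```text
[ 0.48690064 -0.24462106  0.1467235 ] [-1.79947657e+02  8.85537481e-02  1.93659937e+00] 0.03206899026606178 [ 0.15345358  0.1961804  -1.55863486] 4.3
```

View pics/w3.png

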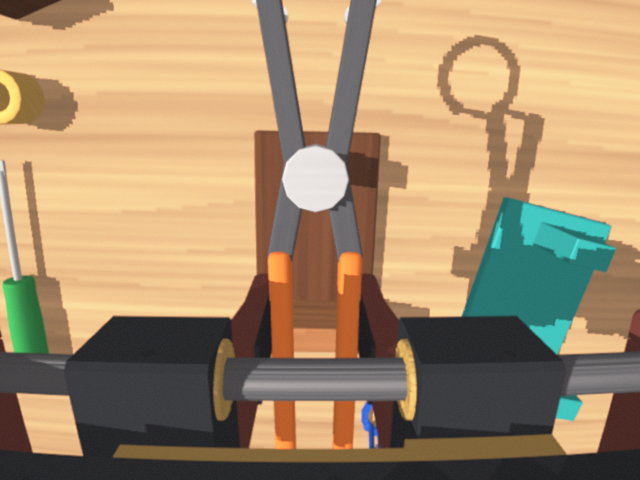

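View pics/s3c.png

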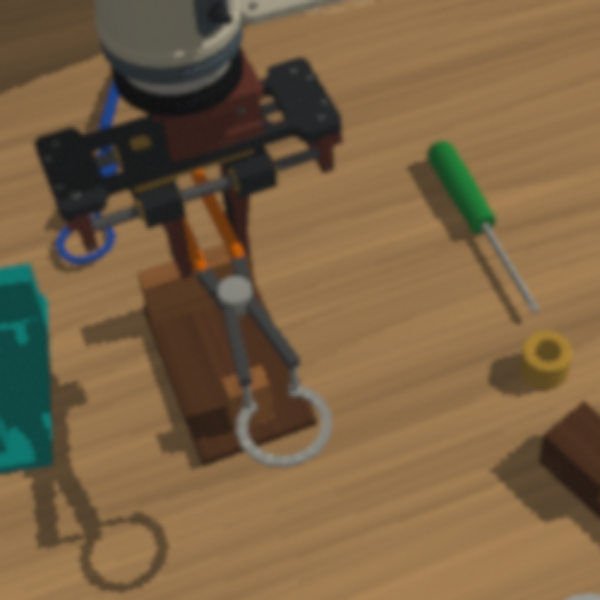

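arm_command:
  deltas:
    - [[-0.002,0.015,0,0,-1],[-0.004,0.03,0,0,-1],[-0.004,0.03,0,0,-1],[-0.004,0.03,0,0,-1],[-0.004,0.03,0,0,-1]]

```text
time: 4.72
eef_pos: [0.4682, -0.108, 0.1469]
tool_rot: [-180.0, 0.1, 1.9]
ft_force: [0.6, -0.3, -1.9]
width: 0.0321
```

arm_command:
  deltas:
    - [[-0.004,0.03,0,0,-1],[-0.004,0.03,0,0,-1],[-0.004,0.03,0,0,-1],[-0.004,0.03,0,0,-1],[-0.004,0.03,0,0,-1]]

```text
time: 5.13
eef_pos: [0.4481, 0.0419, 0.1471]
tool_rot: [-180.0, 0.1, 1.9]
ft_force: [0.2, -0.1, -2.9]
width: 0.0318
```

arm_command:
  deltas:
    - [[-0.004,0.03,0,0,-1],[-0.004,0.03,0,0,-1],[-0.004,0.03,0,0,-1],[-0.004,0.03,0,0,-1],[-0.003,0.015,0,0,-1]]

```text
time: 5.55
eef_pos: [0.4292, 0.1779, 0.1472]
tool_rot: [-180.0, 0.1, 2.0]
ft_force: [-0.3, 0.3, -2.8]
width: 0.0319
```

arm_command:
  deltas:
    - [[0,0.005,0,0,-1],[0,0,0,0,-1],[0,0,0,0,-1]]

```text
time: 5.8
eef_pos: [0.4299, 0.1798, 0.1472]
tool_rot: [180.0, 0.1, 2.0]
ft_force: [-0.4, 0.1, -2.2]
width: 0.032
```

Run:
```python
from h import *
for n,(x,y) in (('scene',(400,150)),('top',(150,150))):
    s=snap(n,n+'4.png')
    cv2.imwrite(f'pics/{n}4c.png',cv2.resize(cv2.cvtColor(s['img'],cv2.COLOR_RGB2BGR)[y:y+120,x:x+120],None,fx=5,fy=5,interpolation=2))
s=snap('wrist','w4.png')
st=robot.state(); print(st['eef_pos'],st['tool_rot'],st['width'],st['ft_force'],st['time'])
```

```text
[0.43046121 0.17908937 0.14750598] [1.79984398e+02 2.85092801e-02 1.86257583e+00] 0.032015159585904916 [-0.08774853 -0.62244884 -2.26932298] 5.95
```

View pics/scene4c.png

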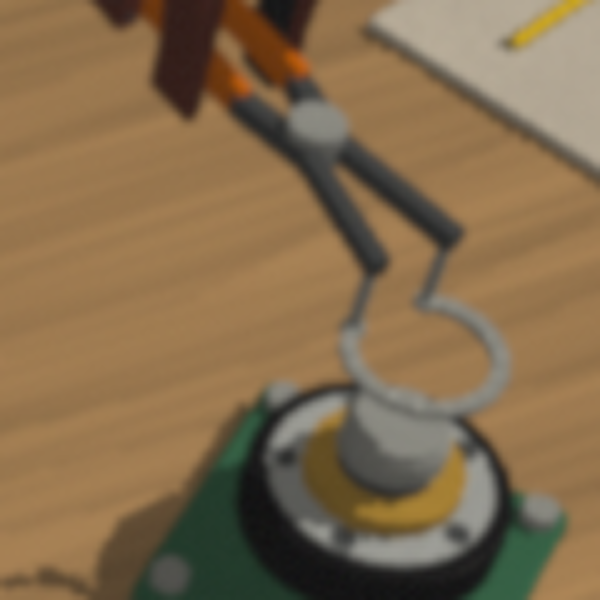

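View pics/top4c.png

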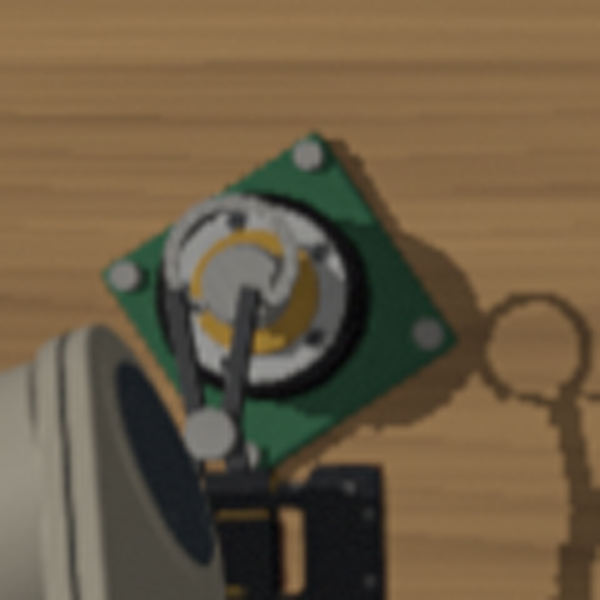

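View pics/w4.png

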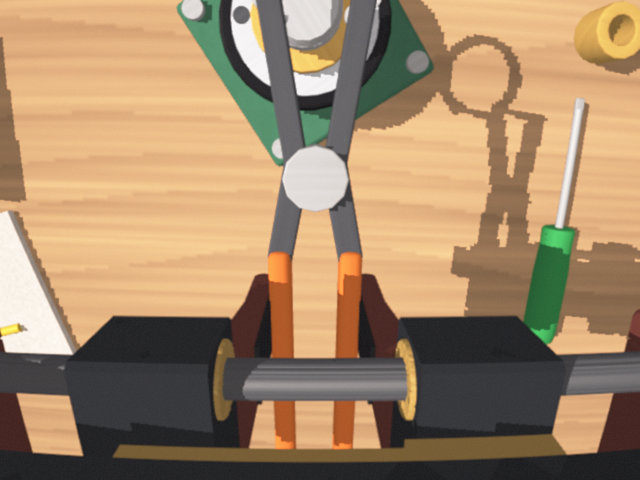

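arm_command:
  deltas:
    - [[-0.001,0.0035,-0.01,0,-1],[0,0,-0.015,0,-1],[0,0,-0.005,0,-1],[0,0,0,0,-1],[0,0,0,0,-1]]

```text
time: 6.37
eef_pos: [0.4293, 0.1832, 0.1172]
tool_rot: [180.0, 0.1, 1.9]
ft_force: [0.2, 0.3, -1.6]
width: 0.0318
```

```bash
cat > m.py <<'E'
from h import *
import sys
tag=sys.argv[1]
off=np.array([.1313,.0035,-.015])
S={}
for n,(x,y) in (('scene',(400,150)),('top',(150,150))):
    S[n]=snap(n); st=robot.state(); rc=st['eef_pos']+off
    if n=='scene': print('TCP',st['eef_pos'].round(4),st['tool_rot'].round(2),st['width'].round(4),st['ft_force'].round(1),st['time'],'pred ring',rc.round(4))
    s=S[n]; img=cv2.cvtColor(s['img'],cv2.COLOR_RGB2BGR)
    big=cv2.resize(img[y:y+100,x:x+120],None,fx=6,fy=6,interpolation=2)
    cv2.imwrite(f'pics/{n}{tag}.png',big)
    a=np.linspace(0,2*np.pi,72)[:,None]
    def dr(c,r,col):
        p=proj(s,np.array(c)+r*np.c_[np.cos(a),np.sin(a),0*a]); p=(p-[x,y]+.5)*6-.5
        cv2.polylines(big,[np.round(p).astype(int)],True,col,1)
    dr(rc+[0,0,.0015],.023,(0,0,255)); dr(rc+[0,0,.0015],.029,(0,0,255)); dr([.5605,.1866,.089],.0175,(0,255,0)); dr([.5605,.1866,.066],.030,(255,255,0))
    cv2.imwrite(f'pics/{n}{tag}o.png',big)
E
python3 m.py 5
```

```text
Traceback (most recent call last):
  File "m.py", line 8, in <module>
    if n=='scene': print('TCP',st['eef_pos'].round(4),st['tool_rot'].round(2),st['width'].round(4),st['ft_force'].round(1),st['time'],'pred ring',rc.round(4))
                                                                              ^^^^^^^^^^^^^^^^^
AttributeError: 'float' object has no attribute 'round'
```

```bash
sed -i "s/st\['width'\].round(4)/round(st['width'],4)/" m.py; python3 m.py 5
```

```text
TCP [0.4299 0.1835 0.1179] [-1.7999e+02 -2.0000e-02  1.9100e+00] 0.0321 [-0.4  0.3 -2.2] 6.4667 pred ring [0.5612 0.187  0.1029]
```

View pics/scene5.png

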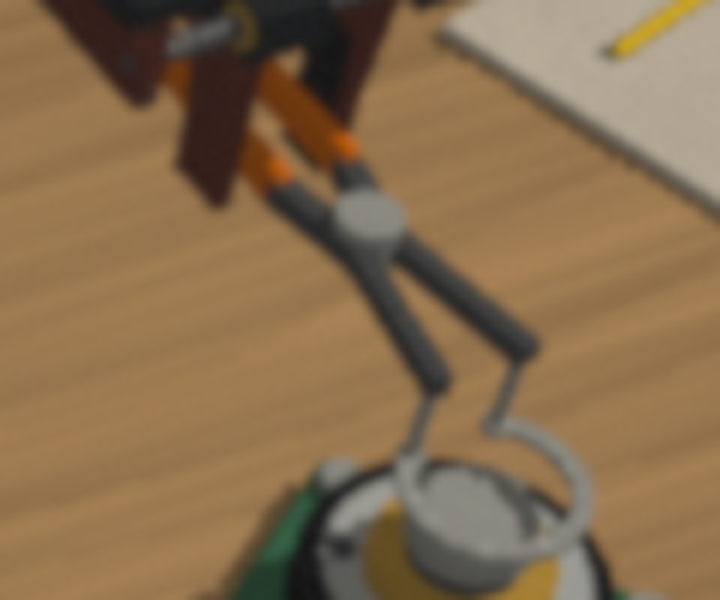

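View pics/scene5o.png

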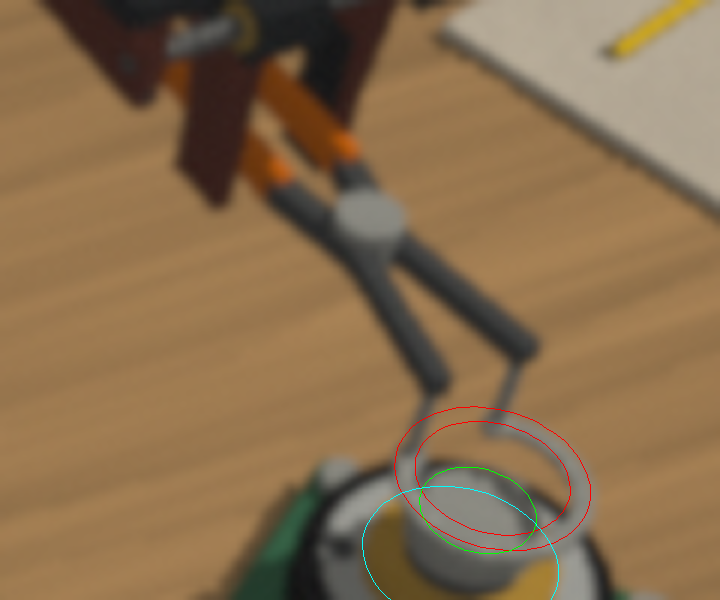

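View pics/top5o.png

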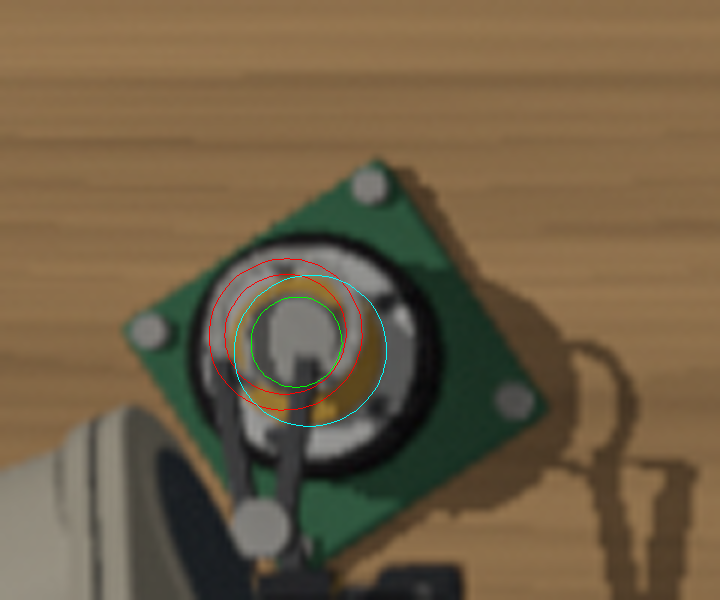

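Run:
```python
from h import *
s=snap('scene'); i=cv2.cvtColor(s['img'],cv2.COLOR_RGB2BGR)[210:265,455:515]
cv2.imwrite('pics/z5s.png',cv2.resize(cv2.convertScaleAbs(i,alpha=1.5),None,fx=10,fy=10,interpolation=2))
s=snap('top'); i=cv2.cvtColor(s['img'],cv2.COLOR_RGB2BGR)[185:245,175:235]
cv2.imwrite('pics/z5t.png',cv2.resize(cv2.convertScaleAbs(i,alpha=1.5),None,fx=10,fy=10,interpolation=2))
```

```text
(no output)
```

View pics/z5s.png

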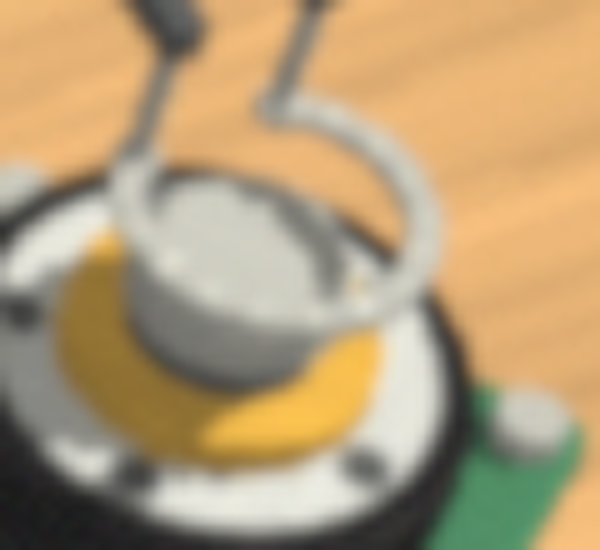

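View pics/z5t.png

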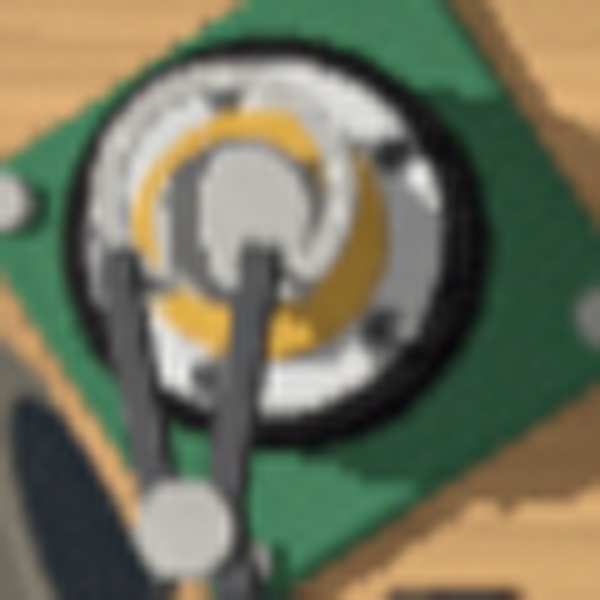

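Run:
```python
from h import *
from scipy.optimize import least_squares
s=snap('scene');t=snap('top')
zs=lambda p,o:(np.array(p)+.5)/10-.5+o
far=zs([(443,230),(430,175),(390,130),(340,103)],[455,210])
near=zs([(410,300),(370,325),(320,335)],[455,210]); left=zs([(110,200),(112,175)],[455,210])
tp=zs([(88,220),(92,175),(115,125),(155,88),(200,72),(245,78),(300,105),(340,145),(356,190),(352,235)],[175,185])
def res(c,use='st'):
    r=[]
    if 's' in use:
        for pts,z in ((far,.0015),(near,-.0015),(left,0)):
            r.append(np.linalg.norm(onz(s,pts,c[2]+z)[:,:2]-c[:2],axis=1)-.029)
    if 't' in use: r.append(np.linalg.norm(onz(t,tp,c[2])[:,:2]-c[:2],axis=1)-.029)
    return np.concatenate(r)
f=least_squares(res,[.561,.187,.103]); print('ring 3D',f.x.round(4),(f.fun*1e3).round(1))
for z in(.100,.103):
  for u in 'st':
    f=least_squares(lambda c:res([*c,z],u),[.561,.187]); print(u,z,f.x.round(4),(f.fun*1e3).round(1))
def tri(a,b):
    d1=ray(t,[a])[0];d2=ray(s,[b])[0]
    k=np.linalg.lstsq(np.c_[d1,-d2],s['t']-t['t'],rcond=None)[0]
    p,q=t['t']+k[0]*d1,s['t']+k[1]*d2
    return ((p+q)/2).round(4),np.linalg.norm(p-q).round(4)
print('pivot',tri(zs((184,526),[175,185]),(np.array([370,214])+.5)/6-.5+[400,150]))
print('stub',tri(zs((160*0+236,216),[175,185]),(415+385/6,210+148/6)))
print(robot.state()['eef_pos'])
```

```text
ring 3D [0.5631 0.1881 0.1029] [-0.4  0.   0.1 -0.3 -0.3  0.1  0.3  1.5  1.   1.9  1.4  1.3  1.3  1.1
 -0.5 -1.2  0.4  1.4  1.7]
s 0.1 [0.561  0.1898] [0.2 0.6 0.7 0.1 0.1 0.4 0.4 1.1 0.6]
t 0.1 [0.5639 0.1893] [ 1.7  1.   0.8  0.9  0.7 -0.7 -1.1  0.7  1.9  2.3]
s 0.103 [0.5629 0.1876] [0.1 0.6 0.6 0.  0.  0.3 0.3 1.  0.4]
t 0.103 [0.5633 0.1886] [ 1.5  1.   0.8  0.9  0.7 -0.7 -1.1  0.6  1.8  2.2]
pivot (array([0.4844, 0.1837, 0.1473]), np.float64(0.0018))
stub (array([0.5609, 0.1877, 0.0885]), np.float64(0.0019))
[0.42978706 0.1836391  0.11804247]
```

arm_command:
  deltas:
    - [[-0.002,-0.001,-0.003,0,-1],[0,0,-0.004,0,-1],[0,0,-0.004,0,-1],[0,0,0,0,-1],[0,0,0,0,-1]]

```text
time: 7.13
eef_pos: [0.4272, 0.1824, 0.1062]
tool_rot: [180.0, 0.1, 1.9]
ft_force: [0.4, -0.2, -0.8]
width: 0.032
```

```bash
python3 m.py 6
python3 - <<'E'
from h import *
s=snap('scene'); i=cv2.cvtColor(s['img'],cv2.COLOR_RGB2BGR)[210:265,455:515]
cv2.imwrite('pics/z6s.png',cv2.resize(cv2.convertScaleAbs(i,alpha=1.5),None,fx=10,fy=10,interpolation=2))
s=snap('top'); i=cv2.cvtColor(s['img'],cv2.COLOR_RGB2BGR)[185:245,175:235]
cv2.imwrite('pics/z6t.png',cv2.resize(cv2.convertScaleAbs(i,alpha=1.5),None,fx=10,fy=10,interpolation=2))
s=snap('wrist','w6.png')
E
```

```text
TCP [0.4274 0.1825 0.1065] [1.7999e+02 3.0000e-02 1.9400e+00] 0.0327 [-0.1 -0.8 -1.8] 7.1833 pred ring [0.5587 0.186  0.0915]
```

View pics/z6s.png

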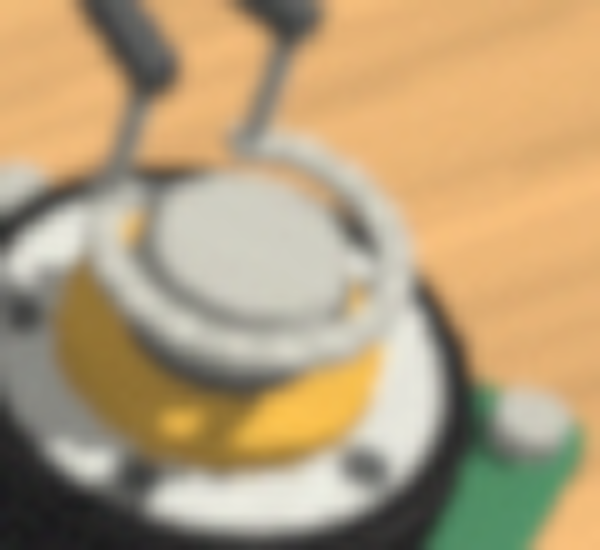

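View pics/z6t.png

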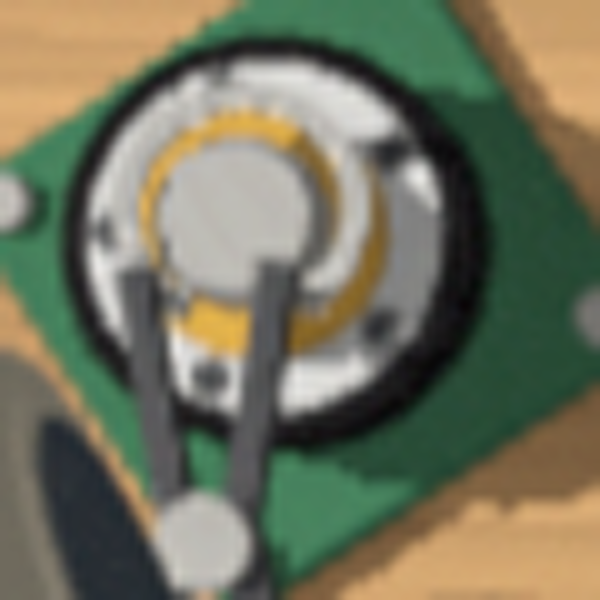

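View pics/w6.png

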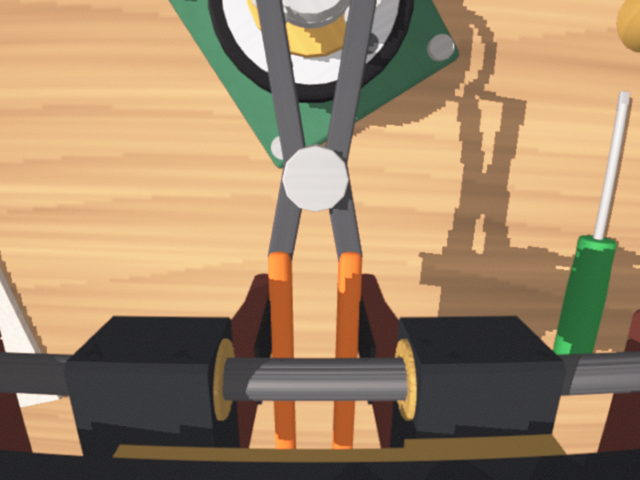

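Run:
```python
from h import *
for n,(x,y,w,h) in (('top',(180,188,38,34)),('scene',(460,215,40,36))):
    ims=[snap(n)['img'].astype(float) for _ in range(4)]
    i=np.mean(ims,0); c=cv2.cvtColor(i.clip(0,255).astype(np.uint8),cv2.COLOR_RGB2BGR)[y:y+h,x:x+w]
    c=cv2.resize(c,None,fx=16,fy=16,interpolation=cv2.INTER_CUBIC)
    lab=cv2.cvtColor(c,cv2.COLOR_BGR2LAB); lab[...,0]=cv2.createCLAHE(4,(3,3)).apply(lab[...,0]); c=cv2.cvtColor(lab,cv2.COLOR_LAB2BGR)
    for k in range(0,w,5): cv2.putText(c,str(x+k),(k*16+8,10),0,.35,(255,0,255),1); cv2.line(c,(k*16+8,12),(k*16+8,18),(255,0,255),1)
    for k in range(0,h,5): cv2.putText(c,str(y+k),(0,k*16+12),0,.35,(255,0,255),1)
    cv2.imwrite(f'pics/e7{n}.png',c)
```

```text
(no output)
```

View pics/e7top.png

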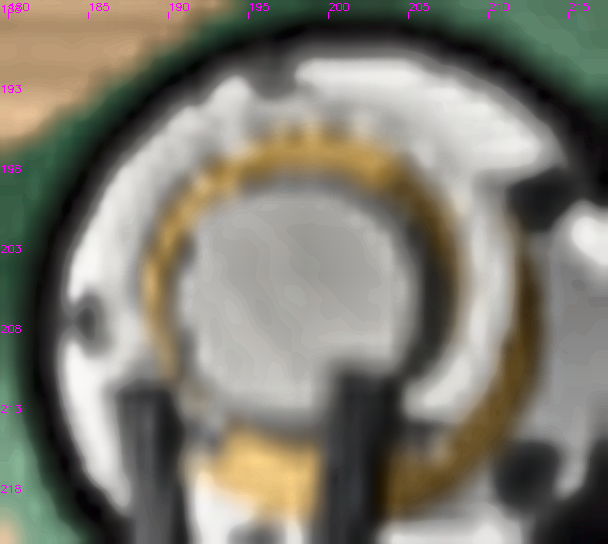

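View pics/e7scene.png

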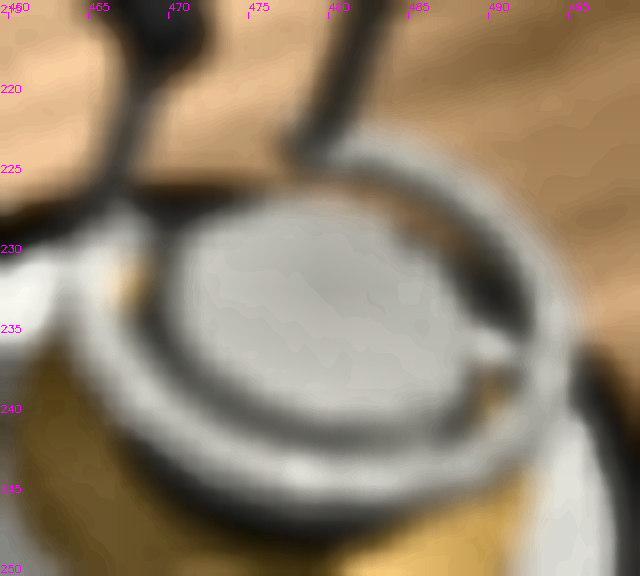

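Run:
```python
from h import *
from scipy.optimize import least_squares
s=snap('scene');t=snap('top')
g=lambda p,o:(np.array(p,float)+.5)/16-.5+o
T=lambda p:g(p,[180,188]); C=lambda p:g(p,[460,215])
# (cam, pts, radius, dz)
ring=[(t,T([(143,270),(155,220),(190,175),(250,145),(310,135),(370,145),(430,185),(460,230),(467,275)]),.023,0),
 (s,C([(370,130),(470,180),(545,245),(578,300)]),.029,.0015),(s,C([(300,502),(200,470),(420,488)]),.029,-.0015),
 (s,C([(300,450),(200,410),(150,360),(400,450)]),.023,.0015),(s,C([(430,187),(500,245)]),.023,-.0015),(s,C([(64,270)]),.029,0)]
stub=[(t,T([(183,300),(195,245),(240,203),(300,188),(360,205),(400,245),(414,300),(300,425),(230,405)]),.0172,0),
 (s,C([(178,290),(200,225),(250,200),(320,193),(400,215),(460,265),(480,320),(460,375),(400,410),(340,412),(260,385),(205,345)]),.0172,0)]
def res(c,L,u): return np.concatenate([np.linalg.norm(onz(S,p,c[2]+dz)[:,:2]-c[:2],axis=1)-r for S,p,r,dz in L if (u=='b') or (u=='s')==(S is s)])
for nm,L,z0 in(('ring',ring,.0925),('stub',stub,.089)):
    f=least_squares(res,[.56,.187,z0],args=(L,'b'));print(nm,f.x.round(4),(f.fun*1e3).round(1))
    for u in 'st':
        f=least_squares(lambda c:res([*c,z0],L,u),[.56,.187]);print('  ',u,f.x.round(4),'rms',(f.fun.std()*1e3).round(2))
print(robot.state()['eef_pos'])
```

```text
ring [0.5618 0.1861 0.0928] [ 1.   1.5  1.2 -0.  -0.3 -0.1  0.2  0.5 -0.  -1.2 -1.9 -1.2 -0.4 -0.1
  0.5 -2.6  0.9  1.4  0.9 -0.   2.7  2.2  0.3]
   s [0.5611 0.1859] rms 1.4
   t [0.5622 0.1867] rms 0.52
stub [0.56   0.1883 0.091 ] [-1.  -0.1 -0.2 -0.1 -0.   0.1 -0.1  0.2 -0.1 -0.3 -0.2 -0.7 -0.5 -0.1
  0.  -0.1 -0.2 -0.  -0.3 -0.8 -0.4]
   s [0.5588 0.1899] rms 0.2
   t [0.5602 0.1885] rms 0.26
[0.42755164 0.18256492 0.10670187]
```

arm_command:
  deltas:
    - [[-0.0018,0.002,0,0,-1],[0,0,0,0,-1],[0,0,0,0,-1]]

```text
time: 8.13
eef_pos: [0.4256, 0.1847, 0.1067]
tool_rot: [-180.0, 0.0, 2.0]
ft_force: [0.7, -0.0, -1.8]
width: 0.0321
```

```bash
cat > e.py <<'E'
from h import *
import sys
for n,(x,y,w,h) in (('top',(180,188,38,34)),('scene',(460,215,40,36))):
    ims=[snap(n)['img'].astype(float) for _ in range(4)]
    i=np.mean(ims,0); c=cv2.cvtColor(i.clip(0,255).astype(np.uint8),cv2.COLOR_RGB2BGR)[y:y+h,x:x+w]
    c=cv2.resize(c,None,fx=16,fy=16,interpolation=cv2.INTER_CUBIC)
    lab=cv2.cvtColor(c,cv2.COLOR_BGR2LAB); lab[...,0]=cv2.createCLAHE(4,(3,3)).apply(lab[...,0]); c=cv2.cvtColor(lab,cv2.COLOR_LAB2BGR)
    cv2.imwrite(f'pics/e{sys.argv[1]}{n}.png',c)
st=robot.state(); print(st['eef_pos'],st['ft_force'],st['width'],st['time'])
E
python3 e.py 8
```

```text
[0.42574441 0.18451624 0.10668142] [ 0.29726745 -0.16548409 -2.52145242] 0.03206727824738988 8.5333
```

View pics/e8top.png

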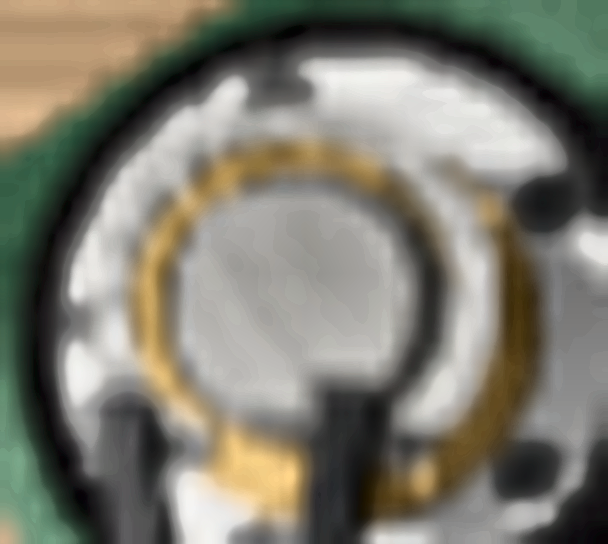

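View pics/e8scene.png

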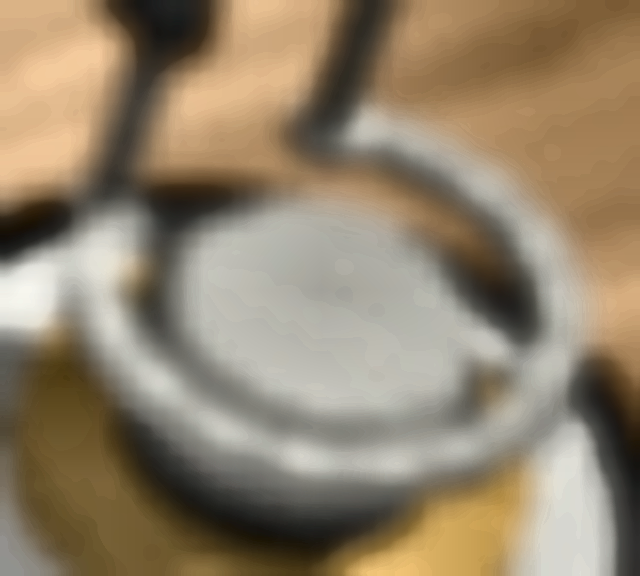

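arm_command:
  deltas:
    - [[0,0,-0.003,0,-1],[0,0,-0.004,0,-1],[0,0,-0.004,0,-1],[0,0,0,0,-1],[0,0,0,0,-1]]

```text
time: 8.95
eef_pos: [0.4254, 0.1844, 0.0952]
tool_rot: [180.0, 0.1, 1.9]
ft_force: [-0.1, 0.7, -1.8]
width: 0.0319
```

```bash
python3 e.py 9
```

```text
[0.42581455 0.1845794  0.09579324] [ 0.85400254  0.54506341 -2.3625318 ] 0.03195602220998124 9.35
```

View pics/e9top.png

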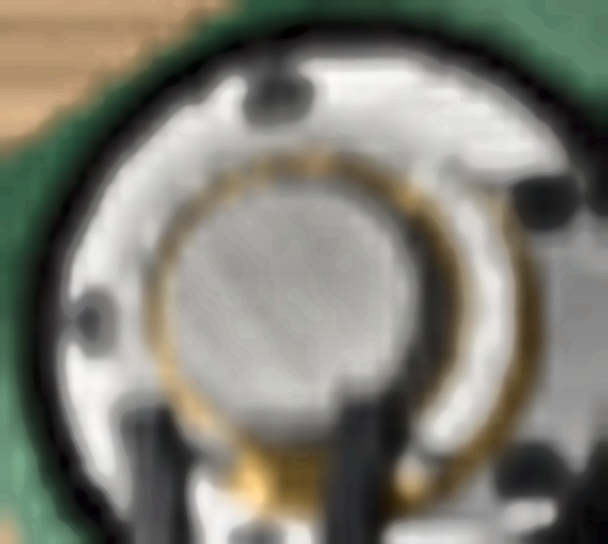

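View pics/e9scene.png

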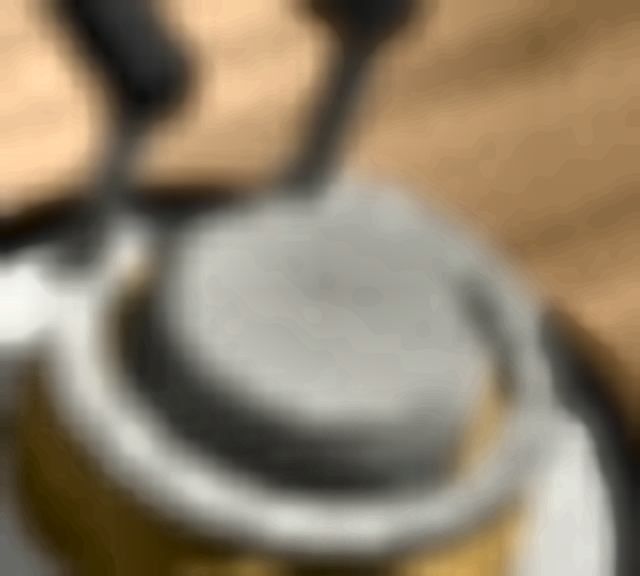

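Run:
```python
from h import *
for n,o in (('scene',[460,215]),('top',[180,188])):
    s=snap(n)
    P=proj(s,[[.5605,.187,.089],[.5605,.187,.0923],[.5605,.187,.082],[.5605,.187,.0805],[.5605,.187,.070],[.5615,.187,.0805],[.5605,.188,.0805]])
    print(n,((P-o+.5)*16-.5).round(1).tolist())
```

```text
scene [[316.7, 318.0], [323.6, 299.1], [302.3, 357.9], [299.2, 366.4], [277.9, 425.1], [304.2, 372.4], [306.6, 363.8]]
top [[307.5, 303.8], [302.0, 300.5], [318.9, 310.8], [321.3, 312.3], [338.1, 322.5], [321.4, 305.5], [314.4, 312.3]]
```

Ring and stub centres agree within about 0.6 mm in both views, so I'm descending the rest of the way.

arm_command:
  deltas:
    - [[0,0,-0.003,0,-1],[0,0,-0.004,0,-1],[0,0,-0.0035,0,-1],[0,0,0,0,-1],[0,0,0,0,-1]]

```text
time: 9.87
eef_pos: [0.4255, 0.1844, 0.0848]
tool_rot: [180.0, 0.0, 1.9]
ft_force: [0.1, -0.3, -1.7]
width: 0.0323
```

```bash
python3 e.py 10
python3 - <<'E'
from h import *
for k in range(6):
    s=snap('wrist'); st=robot.state(); print(st['eef_pos'].round(4),st['ft_force'].round(1),st['ft_torque'].round(2))
s=snap('wrist','w10.png')
E
```

```text
[0.42581572 0.18457603 0.08527659] [ 0.11127188 -0.53409966 -2.03441759] 0.03225243652236046 10.2667
[0.4258 0.1846 0.0853] [ 0.2  0.8 -2. ] [-0.02  0.02 -0.02]
[0.4258 0.1846 0.0853] [-0.   0.3 -1. ] [ 0.01  0.1  -0.01]
[0.4258 0.1846 0.0852] [-0.2 -0.6 -2.4] [ 0.09  0.03 -0.07]
[0.4257 0.1845 0.0852] [ 0.2 -0.4 -1.1] [0.06 0.03 0.06]
[0.4257 0.1845 0.0852] [-0.5  0.7 -1.8] [0.04 0.08 0.05]
[0.4257 0.1845 0.0852] [ 0.1 -1.  -1.7] [ 0.01  0.09 -0.01]
```

View pics/e10top.png

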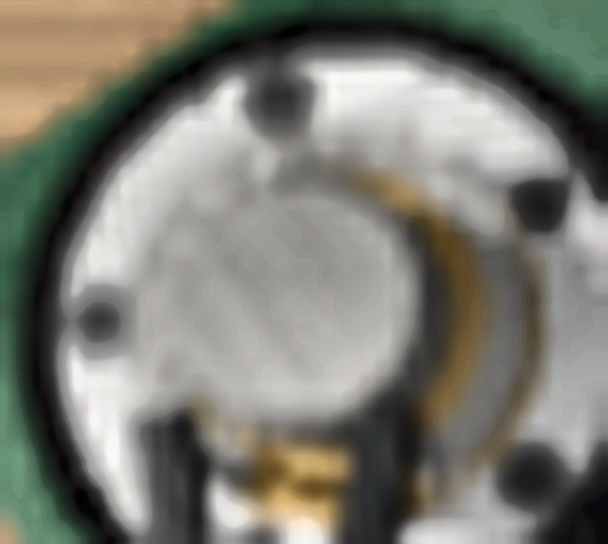

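View pics/e10scene.png

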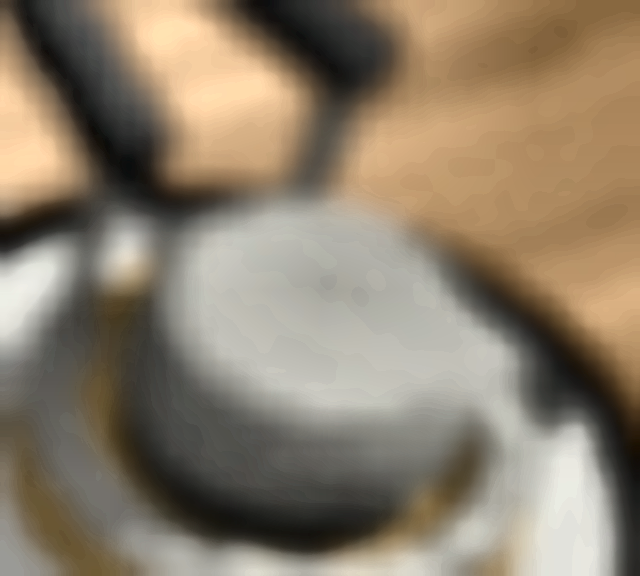

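View pics/w10.png

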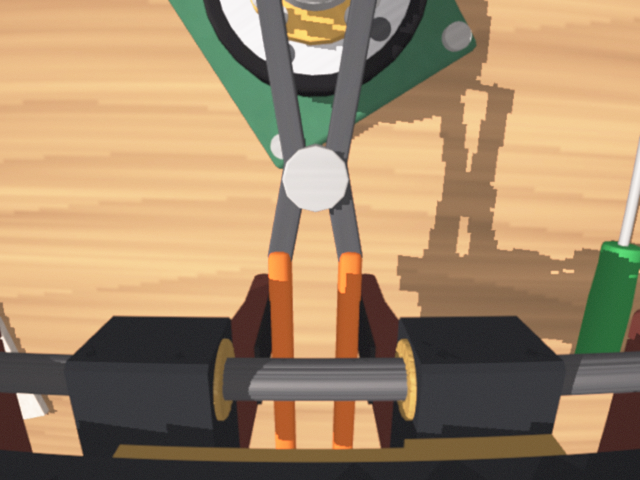

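Run:
```python
from h import *
i=np.mean([snap('scene')['img'].astype(float) for _ in range(4)],0); s=snap('scene')
c=cv2.cvtColor(i.astype(np.uint8),cv2.COLOR_RGB2BGR)[220:270,452:504]
c=cv2.convertScaleAbs(cv2.resize(c,None,fx=12,fy=12,interpolation=cv2.INTER_CUBIC),alpha=1.5)
cv2.imwrite('pics/f11.png',c)
a=np.linspace(0,2*np.pi,72)
for z,r,col in ((.0715,.029,(0,0,255)),(.0715,.023,(0,0,255)),(.066,.03,(255,0,0)),(.089,.0175,(0,255,0))):
    p=(proj(s,np.c_[.5602+r*np.cos(a),.1880+r*np.sin(a),0*a+z])-[452,220]+.5)*12-.5
    cv2.polylines(c,[np.round(p).astype(int)],True,col,1)
cv2.imwrite('pics/f11o.png',c)
```

```text
(no output)
```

View pics/f11.png

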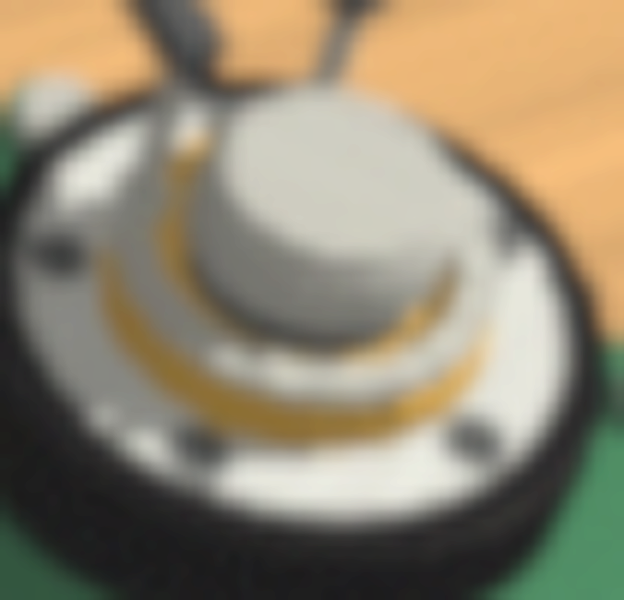

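View pics/f11o.png

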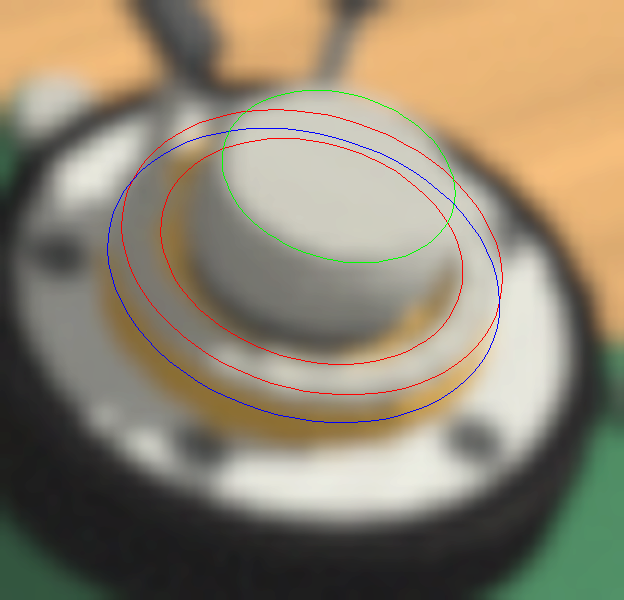

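Run:
```python
from h import *
s=snap('scene');a=np.linspace(0,2*np.pi,360)
for nm,z,r in (('top',.089,.0175),('shoulder',.074,.020),('inner',.0715,.023),('outertop',.0715,.029),('outerbot',.0685,.029),('hub',.066,.03)):
    p=(proj(s,np.c_[.5602+r*np.cos(a),.1880+r*np.sin(a),0*a+z])-[452,220]+.5)*12-.5
    print(nm,p.min(0).round(),p.max(0).round(), 'y at x=320 near',p[(abs(p[:,0]-320)<4)][:,1].max().round())
c=cv2.imread('pics/f11.png')
for y in range(240,470,6): print(y,c[y,320],c[y,260])
```

```text
top [222.  90.] [455. 262.] y at x=320 near 258.0
shoulder [184. 142.] [447. 338.] y at x=320 near 338.0
inner [160. 138.] [462. 364.] y at x=320 near 363.0
outertop [121. 109.] [502. 394.] y at x=320 near 393.0
outerbot [117. 122.] [497. 407.] y at x=320 near 406.0
hub [107. 128.] [499. 422.] y at x=320 near 422.0
240 [184 198 198] [123 130 132]
246 [176 188 188] [117 126 124]
252 [164 174 174] [114 123 123]
258 [148 158 159] [114 122 122]
264 [138 146 147] [112 120 120]
270 [129 136 138] [112 118 118]
276 [126 132 135] [112 118 118]
282 [124 130 132] [112 118 118]
288 [122 129 129] [112 118 118]
294 [118 126 126] [110 116 117]
300 [117 123 124] [108 114 114]
306 [114 120 122] [102 108 108]
312 [112 118 120] [93 99 98]
318 [108 116 116] [84 88 88]
324 [102 108 110] [74 80 81]
330 [ 94  99 100] [69 78 81]
336 [84 88 90] [74 84 90]
342 [80 86 90] [ 88 100 106]
348 [ 86  96 100] [108 120 124]
354 [105 118 124] [130 141 146]
360 [130 146 150] [150 160 164]
366 [158 171 174] [160 172 174]
372 [174 188 189] [164 174 176]
378 [178 190 192] [153 166 170]
384 [174 186 186] [138 153 159]
390 [158 170 172] [114 136 148]
396 [138 154 159] [ 93 126 142]
402 [114 138 148] [ 74 117 141]
408 [ 93 128 146] [ 60 112 141]
414 [ 74 122 146] [ 54 111 141]
420 [ 58 116 146] [ 52 111 141]
426 [ 56 116 146] [ 62 112 140]
432 [ 62 117 146] [ 70 114 138]
438 [ 84 128 153] [ 90 122 140]
444 [114 147 165] [111 132 142]
450 [148 172 183] [138 152 156]
456 [177 195 201] [165 174 177]
462 [198 213 216] [190 200 201]
468 [213 225 226] [207 216 218]
```

The ring band is at y 357–401 at x=320 in the 12× crop, against 363–406 predicted for z = 70 mm. That is within about 1 mm. The stub's top edge matches, and the wrist force shows only the pliers' weight. Handing in.

Run:
```python
from h import *
print(robot.finish_job()); st=robot.state(); print(st['time'],st['eef_pos'],st['width'],st['ft_force'])
```

```text
the job is handed in; nothing more can be done
None
the job is handed in; nothing more can be done
```

I handed the job in at about 11 s, with the ring held spread around the stub at groove height. No verdict was reported, so this rests on my own checks.

I gripped the orange pliers with 50 N and squeezed them to the stop. I then lifted them to a ring height of about 0.13 m, carried them to the idler wheel, centred the ring over the stub using two camera views, and lowered it.

**Last checks:**
- **Squeeze:** the opening read 32 mm, slightly under the stated 34 mm at the stop. The handles looked parallel and the ring spread.
- **Height:** the TCP was at z 0.0852 m, which puts the ring at about 0.070 m. The scene image put it about 1 mm higher, or slightly farther from the camera. That is within the 3 mm limit.
- **Centring:** just before the final 10.5 mm descent, ring and stub centres agreed within about 0.7 mm in both views. The two cameras disagreed by up to 1 mm on direction.
- **Contact:** force on the tool was about -2 N in z, which is the pliers' weight, and about zero sideways. I saw no sign of the ring leaning on the stub or hub.
- **Level and bystanders:** the pliers did not shift in the wrist view after lifting. I did not touch any bystander knowingly, but I did not measure their positions again at the end.

An earlier check disagreed: after gripping, the ring sat about 2 mm further forward of the gripper than the model predicted. I corrected for this by image before going down.

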